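Close the bench furnace: lift the latch bar over its keeper and drop it home

TASK

The cutter is loaded in the cold bench furnace, so close it up: lift the door's latch bar by its black knob, swing the door in until it meets its springy rope seal, press it just far enough for the raised bar to pass behind the lip of the keeper, and let the bar down into the notch so that the door stays latched when you let go. The seal does not sit at the same depth every time, so feel for it and press gently, with about 6 to 10 N on the knob and slowly; the old seal and the bar must never be rammed or forced. Leave the other things on the bench where they are.

Things in the scene. Friction and masses are not known exactly. Their poses are not given: they have to be found in the camera images.
- furnace: Small grey steel bench furnace, fixed, 160 (x) x 230 (y) x 205 mm high; a lidded tin and a short flue on top reach z = 235 mm. Origin: centre of its underside, at bench level; x points into it (casing front, towards the robot, at x = -80 mm), y to its left, z up. A dark frame round its mouth carries the cream rope seal and, at the right, the steel keeper of the latch.
- keeper_mid (a point): Mean place of the keeper notch: the foot of the lip's back face (furnace frame x -134, y -107, z 142 mm), axes as the furnace. Keeper: bracket 14 mm wide; flat notch floor at this height, its outer end turned up as a square lip 6 mm thick, 13 mm high, no ramp. Frame, seal and keeper are shimmed: together they really stand up to 8 mm farther out or in (x) than this point. Feel for it.
- seal_mid (a point): Mean place of the rope seal's outer face (furnace frame x -103, y 0, z 123 mm); really up to 8 mm out or in, same as the keeper. The door squeezes it like a slow, damped spring: 7.5 mm travel, felt at the knob as 2 N at first touch rising to 7 N, more if pushed fast, then solid. The bar clears the lip once the seal is squeezed 3.5 mm (about 4.5 N at the knob).
- hinge_plate: Hinge leaf at the furnace's left front; it carries the door and its latch bar. Origin on the vertical hinge axis at bench level (furnace frame x -108, y +98 mm), axes as the furnace. The door frame has this origin and is turned about z by minus joint door. Door panel: y -15 to -175, z 58 to 188 mm in the door frame, 22 mm thick, front at x -12 mm.
- door (a joint): Door hinge, rad: 0 = parallel to the furnace front, grows as the free (right) edge swings out to the robot; starts 0.20 to 0.31 and stays where left. With frame and seal at their mean place the seal is touched at +0.03, the bar can pass behind the lip below +0.010 and the seal is solid at -0.015; all three shift up to 0.05 either way with the frame. Latched it rests between -0.04 and +0.055.
- latch (a joint): Latch bar's pivot on the door, rad: 0 = level, grows as the knob end is lifted, stop at 0.30; falls by its own weight (about 2 N at the knob). Door open, it hangs at -0.05 and would run into the front of the lip. It clears the lip above 0.115, lies on the lip at 0.115, on the notch floor at 0.
- latch_pivot (a point): Pivot of the latch bar on the door: x -20, y -85, z 152 mm in the door frame. The bar is flat steel, 8 mm thick (x), 20 mm high, centred on the pivot's x and reaching 153 mm from it towards the door's free edge; it crosses the keeper 120 mm from the pivot.
- knob (a point): Middle of the bar's round black knob: a cylinder 20 mm across, 35 mm long, pointing straight out from the door (-x of the door frame), gripped from above with a finger on either side along the bar. 140 mm from the latch pivot along the bar; at joint latch 0 it is at x -58, y -225, z 152 mm in the door frame. Axes as the bar (door frame, tilted by joint latch).
- oil_can: Bystander: copper oil can with a thin spout, 64 mm across and 125 mm high, to the right of the furnace; origin at the centre of its underside. Leave alone.
- cutter: Bystander: dark steel disc cutter, 48 mm across and 20 mm high, lying on the bench in front of the furnace; origin at the centre of its underside. Leave alone.
- scriber: Bystander: thin steel scriber, 115 mm long and 8 mm high, lying on the bench in front of the furnace at its right; origin at the centre of its underside. Leave alone.

How it is judged:
By the outcome, as a careful person would: the job done as asked, in the order asked, and still so for the second after the job is handed in, with the robot touching nothing.
It also fails if it takes over 69 s, if anything falls off the work surface, if the arm or the gripper's body presses on something with over 40 N, if the wrist force passes 120 N, or if a joint passes its speed limit or range.

ROBOT

A 7-joint arm with a two-finger parallel gripper is mounted at the origin on a cart in front of the work surface, level with it; the furniture and walls round the work are solid. World frame = base frame: x ahead of the robot, y to its left, z up, the work surface at z = 0. Lengths are in m, angles in rad, forces in N, time in s.
With the tool pointing down it reaches from about 0.35 to 0.9 m from the base axis. Payload 8.1 kg.
Tool frame: the origin (TCP) lies between the finger pads; the fingertips stand 8 mm ahead of it and the grasp point (between the pads) lies 11 mm behind it (arm.tcp_to_tips is the distance from the TCP to the fingertips, in m); z points along the fingers, x is the direction in which the jaws open and shut, and the axes are right-handed (so a half turn about z gives the same grasp; the last joint's range is limited). The gripper opens to 92 mm and grips with 3 to 60 N. Pads are 19 mm wide; open, the fingers measure 130 mm over their backs; the gripper's body (75 mm by 190 mm) begins 47 mm behind the grasp point.
Start: joints at [-1.382, 0.434, 0.025, 1.573, -0.012, 1.134, -0.075], TCP at [0.18, 0.599, 0.202] pointing down, gripper open.
Joint ranges: [-2.62, 2.62], [-0.44, 2.09], [-1.27, 1.32], [0.08, 2.57], [-1.32, 4.46], [0.12, 2], [-2.74, 2.74]. Speed limits (rad/s): [2.22, 2.22, 3.01, 3.01, 3.14, 3.14, 3.14].

INTERFACE

Orientations are given as a rotation vector (axis times angle).
In Python, from cell import arm, eyes gives the robot as it stands.
- The arm moves only by the tool play_rows, never from a script. Its argument "rows" is a list of rows, each a list of 3 entries, a list of its own where there are three numbers: the shift along the tool's x, y, z each as a share of 50 cm, from -1 to 1, then the turn, a rotation vector about the tool's x, y, z each as a share of 60 degrees, from -1 to 1, then the opening, from -1 (shut) to 1 (fully open), so that 0 is half open. In form: [[[dx, dy, dz], [ax, ay, az], grip], ...]. A call has 1 to 10 rows; each row is the pose to reach, as a shift and turn from the pose commanded when the call began, along the tool's axes at that moment; what a row does not reach only later rows make up. A row lasts 1/10 s, in which the tool goes at most 50 mm and 8.59 degrees, less where a joint would pass 70% of its speed; a pose out of reach is approached as far as the arm can. A call with a number of a shift or a turn outside -1 to 1 is refused whole. A call with a gripper value outside its range is refused whole. The fingers move at their own pace and stop on an object; "newtons" is the grip in N (left out, the last holds). Time passes only in rows, so rows that repeat a pose let the fingers close. It gives the time, the measured TCP pose, the force and the opening at its end, in the units of the state.
- arm.observe(): the state, without advancing time (a new reading comes with each control period).
- eyes.get_image(name): name is "scene" or "top" or "wrist"; returns (picture, depth): 480x640x3 uint8, red, green, blue; 480x640 float32, m along the optical axis (not along the pixel's ray), 0 where there is no reading.
- eyes.get_calibration(name): a dict with "intrinsics" (3x3 intrinsics, pixels), "k1" (the pictures are not rectified: a ray, as slopes to the right and down, at radius r is drawn at 1 + k1 r^2 times it, then the intrinsics apply), "R" (3x3) and "t" (3): a world point X has camera coordinates R X + t. Camera axes: x right, y down, z forward; pixel columns grow to the right and rows downward; lengths in m; the calibration is good to about 2 mm. A picture is of the moment at which its call begins: read the wrist's pose just before it. get_calibration takes no time and is no camera call; for the wrist camera it gives the pose at the moment of the call.
- arm.sign_off(): hands the job in, once; it reports no verdict.
The state is a dict: "clock": time; "joints": joint angles; "dq": joint speeds; "joint_efforts": joint torques, N m; "position": TCP position; "ee_rot": TCP orientation; "force": force on the tool from outside, world axes, zero at the start; "ft_torque": the same for the moment, N m; "width": opening from 0.0 (shut) to 1.0 (fully open).
Only numpy, scipy, OpenCV 4.12 (cv2) and the standard library are available. Lean on these libraries where they do the work, as an engineer would, in place of code of your own. Each camera call takes 0.05 s, during which the arm holds its last target.

## Working session

There is one attempt and no reset: what is moved stays moved. The work goes in short steps, Python scripts to look and compute and a tool call to move; the robot and the scene stay as the last step left them, time stands still between calls to the robot, and variables do not carry over. Pictures are saved under pics/ and viewed, and the job is handed in when it is done.

Besides the shell and the picture viewer there is one more tool, called after ">>>" by a JSON object that holds its "op" and its "data". play_rows: Moves the arm, as the interface text tells. Its arguments: {"type":"object","properties":{"rows":{"type":"array","items":{"type":"array"}},"newtons":{"type":"number"}},"required":["rows"]}

```bash
ls; mkdir -p pics
python3 - <<'E'
from cell import arm, eyes
import cv2
print(arm.observe())
for n in("scene","top","wrist"):
    p,d=eyes.get_image(n); cv2.imwrite(f"pics/{n}0.png",p[:,:,::-1])
    import numpy as np
    np.save(f"pics/{n}0.npy",d)
    c=eyes.get_calibration(n); np.savez(f"pics/{n}0c.npz",**c)
    print(n,c)
E
```

```text
pics
{'clock': 0.0, 'joints': array([-1.38161466,  0.4351935 ,  0.02497294,  1.57411784, -0.01157544,
        1.13398434, -0.07508494]), 'dq': array([-0.00060356, -0.00143288,  0.0011064 ,  0.00101443,  0.00124613,
       -0.00180361,  0.00061007]), 'joint_efforts': array([ 1.08860909e-04, -6.67864394e+01,  9.85373519e-01, -3.14445877e+01,
       -6.03921711e-02,  4.33522963e-02,  1.81275191e-04]), 'position': array([0.17969441, 0.59803112, 0.2014553 ]), 'ee_rot': array([ 2.51997619e+00,  1.87421654e+00, -1.80001567e-03]), 'force': array([ 0.70022671,  0.19240249, -0.78418938]), 'ft_torque': array([0.00070559, 0.02085949, 0.00867894]), 'width': 0.9996404445354832}
scene {'intrinsics': array([[563.74497833,   0.        , 325.95473272],
       [  0.        , 563.74497833, 239.16968954],
       [  0.        ,   0.        ,   1.        ]]), 'k1': 0.05677405572183963, 'R': array([[ 0.36000798, -0.93286634, -0.01243612],
       [-0.83768056, -0.31734859, -0.44450101],
       [ 0.41071345,  0.17044141, -0.89569202]]), 't': array([-0.40782226,  0.43194888,  0.74838364])}
top {'intrinsics': array([[462.9117503 ,   0.        , 322.52195649],
       [  0.        , 462.9117503 , 236.71978891],
       [  0.        ,   0.        ,   1.        ]]), 'k1': 0.025650700142489876, 'R': array([[-0.00530854, -0.9944743 ,  0.10484597],
       [-0.98712875, -0.0115476 , -0.15951016],
       [ 0.15983948, -0.10434323, -0.98161287]]), 't': array([-0.23319269,  0.53091341,  0.84591171])}
wrist {'intrinsics': array([[353.90400469,   0.        , 319.65493168],
       [  0.        , 353.90400469, 239.09312821],
       [  0.        ,   0.        ,   1.        ]]), 'k1': 0.020025367974103193, 'R': array([[ 0.28880558,  0.95738726, -0.0009837 ],
       [ 0.91981267, -0.2771855 ,  0.27769201],
       [ 0.26558612, -0.08110382, -0.96066965]]), 't': array([-0.62448929, -0.03448033,  0.39014588])}
```

View pics/scene0.png

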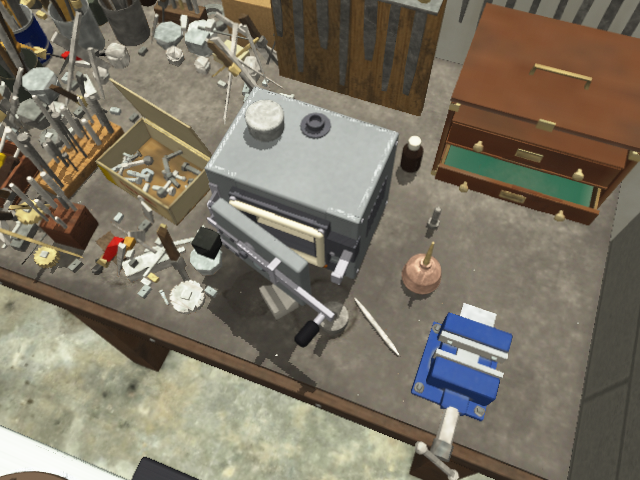

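View pics/top0.png

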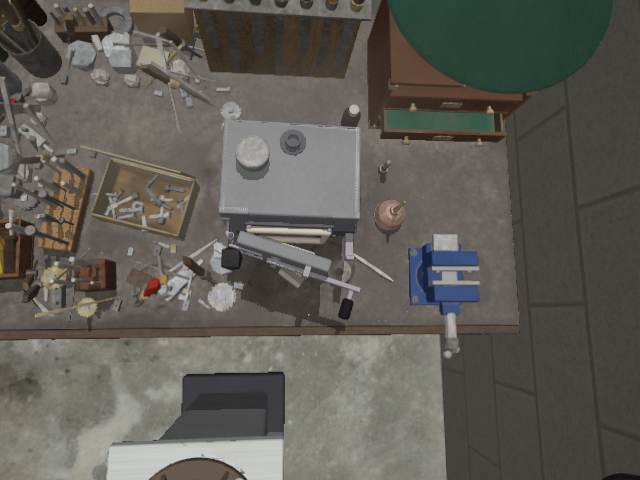

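View pics/wrist0.png

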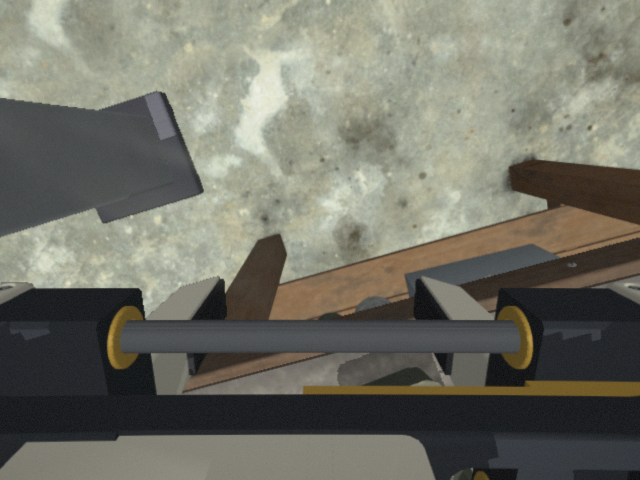

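```bash
cat > h.py <<'E'
import numpy as np, cv2
def und(c,u,v):
    K=c["intrinsics"];k=float(c["k1"])
    x=(u-K[0,2])/K[0,0];y=(v-K[1,2])/K[1,1]
    a,b=x,y
    for _ in range(20):
        s=1+k*(a*a+b*b);a,b=x/s,y/s
    return np.array([a,b,1.])
def planez(c,u,v,z):
    R=c["R"];t=c["t"];C=-R.T@t;d=R.T@und(c,u,v)
    return C+d*(z-C[2])/d[2]
def dep(c,D,u,v):
    R=c["R"];t=c["t"];return R.T@(und(c,u,v)*D[int(round(v)),int(round(u))]-t)
def proj(c,X):
    p=c["R"]@np.asarray(X)+c["t"];a,b=p[:2]/p[2];s=1+float(c["k1"])*(a*a+b*b);K=c["intrinsics"]
    return np.array([K[0,0]*a*s+K[0,2],K[1,1]*b*s+K[1,2]])
E
python3 - <<'E'
import cv2
p=cv2.imread("pics/top0.png"); cv2.imwrite("pics/topc.png",cv2.resize(p[105:335,210:410],None,fx=3.4,fy=2.6,interpolation=2)[:600])
c=p[110:330,205:405]; cv2.imwrite("pics/topc.png",cv2.resize(c,None,fx=2.7,fy=2.7,interpolation=2))
p=cv2.imread("pics/scene0.png"); c=p[80:360,190:450]; cv2.imwrite("pics/scenec.png",cv2.resize(c,None,fx=2.1,fy=2.1,interpolation=2))
E
```

```text
(no output)
```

View pics/topc.png

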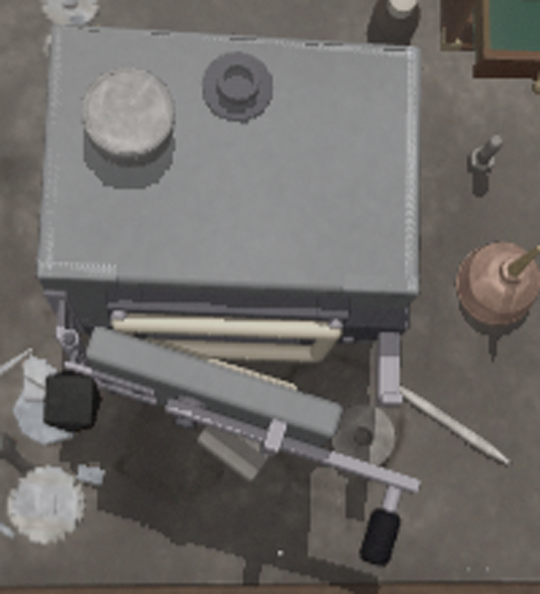

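View pics/scenec.png

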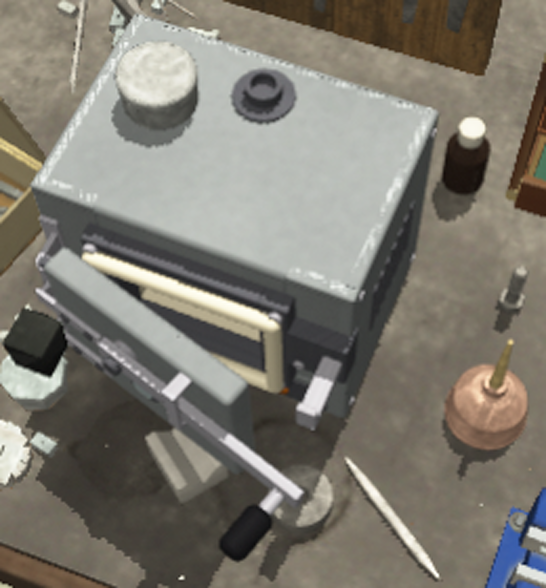

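```bash
cat > fit.py <<'E'
from h import *
from scipy.optimize import least_squares
T=np.load("pics/top0c.npz");S=np.load("pics/scene0c.npz");T=dict(T);S=dict(S)
t=lambda a,b:(205+a/2.7,110+b/2.7)
s=lambda a,b:(190+a/2.1,80+b/2.1)
q=.205
obs=[("T",t(50,28),(.08,.115,q)),("T",t(418,47),(.08,-.115,q)),("T",t(418,292),(-.08,-.115,q)),("T",t(38,280),(-.08,.115,q)),
("S",s(35,187),(-.08,.115,q)),("S",s(362,298),(-.08,-.115,q)),("S",s(437,112),(.08,-.115,q)),("S",s(135,15),(.08,.115,q))]
def Rz(a): return np.array([[np.cos(a),-np.sin(a),0],[np.sin(a),np.cos(a),0],[0,0,1]])
def W(p,X): return Rz(p[2])@np.array(X)+np.array([p[0],p[1],0])
def res(p): return np.concatenate([proj({"T":T,"S":S}[c],W(p,X))-uv for c,uv,X in obs])
r=least_squares(res,[.6,0,0]);F=r.x;print(F,r.fun.reshape(-1,2).round(1).tolist())
# door: knob ends in both cameras. params door, latch
def D(X,door): # door frame -> furnace
    return Rz(-door)@np.array(X)+np.array([-.108,.098,0])
def bar(x,y_along,door,l,z=0): # point on bar: dist along from pivot
    return D((x,-.085-y_along*np.cos(l)+0*z, .152+y_along*np.sin(l)+z),door)
ko=[("T",t(394,490),(-.040,.140)),("T",t(378,553),(-.0755,.140)),("S",s(228,548),(-.0755,.140)),("S",s(262,515),(-.0405,.140)),]
def res2(p): return np.concatenate([proj({"T":T,"S":S}[c],W(F,bar(a[0],a[1],*p)))-uv for c,uv,a in ko])
r2=least_squares(res2,[.25,-.05]);print(r2.x,r2.fun.reshape(-1,2).round(1).tolist())
if __name__=="__main__":
    d,l=r2.x
    print("knob",W(F,bar(-.058,.14,d,l)),"hinge",W(F,(-.108,.098,0)),"keeper",W(F,(-.134,-.107,.142)))
    DT=np.load("pics/top0.npy");DS=np.load("pics/scene0.npy")
    print("knobdepth",dep(T,DT,*t(380,535)),dep(S,DS,*s(246,532)))
    print("furn top depth",dep(T,DT,*t(250,200)))
    for n,c,f in(("top",T,t),("scene",S,s)):
        im=cv2.imread(f"pics/{n}0.png")
        pts=[W(F,X) for X in [(x,y,z) for x in(-.08,.08) for y in(-.115,.115) for z in(0,.205)]]
        pts+=[W(F,(-.134,-.107,.142)),W(F,(-.134,-.107,.155)),W(F,D((-.012,-.015,.188),d)),W(F,D((-.012,-.175,.188),d)),W(F,bar(-.02,.153,d,l,.01)),W(F,bar(-.058,.14,d,l)),W(F,bar(-.0755,.14,d,l))]
        im=cv2.resize(im,None,fx=3,fy=3,interpolation=2)
        for P in pts:
            u=proj(c,P)*3+1; cv2.drawMarker(im,tuple(int(v) for v in u),(0,0,255),0,9,1)
        o=(600,320) if n=="top" else (560,230)
        cv2.imwrite(f"pics/ov_{n}.png",im[o[1]:o[1]+ (690 if n=='top' else 860),o[0]:o[0]+700][:,:]if 0 else cv2.resize(im[o[1]:o[1]+850,o[0]:o[0]+800],None,fx=.7,fy=.7,interpolation=3))
E
python3 fit.py
```

```text
[ 0.61923744 -0.16725199 -0.0129407 ] [[0.1, -1.1], [1.8, -1.2], [2.4, 0.7], [0.5, 1.0], [-2.8, 0.4], [-1.6, 1.7], [1.9, -2.4], [-1.1, -2.0]]
[ 0.2760302  -0.04938175] [[0.8, 6.9], [1.2, 3.7], [4.1, 3.3], [4.7, -1.8]]
knob [ 0.39285075 -0.266842    0.14508936] hinge [ 0.51251463 -0.06786264  0.        ] keeper [ 0.48386404 -0.27250903  0.142     ]
knobdepth [ 0.39338114 -0.2593484   0.15757704] [ 0.38975074 -0.26280152  0.15192299]
furn top depth [ 0.59501487 -0.17519856  0.20152831]
```

View pics/ov_top.png

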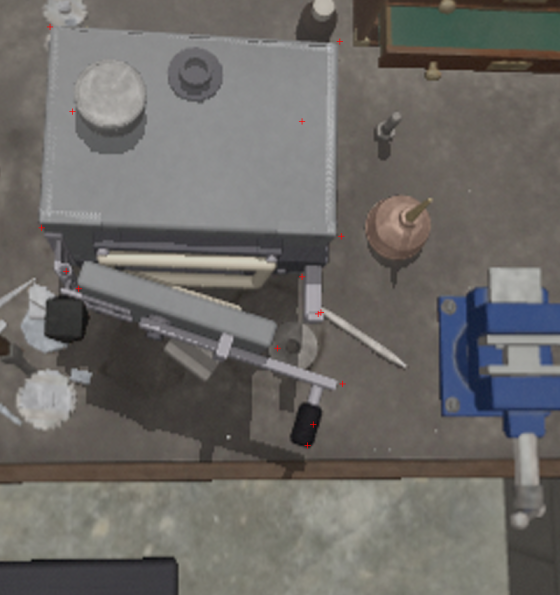

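View pics/ov_scene.png

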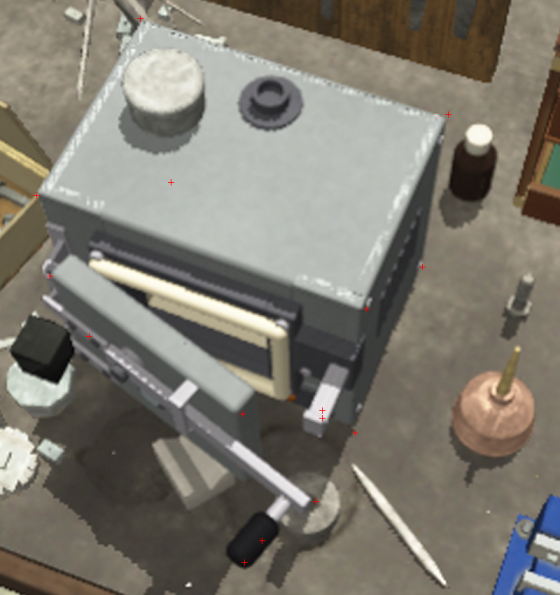

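```bash
cat > go.py <<'E'
import sys
from h import *
from cell import arm
from scipy.spatial.transform import Rotation as Ro
def state():
    o=arm.observe();return o
def rel(P,yaw,o=None):
    """target TCP pos, tool-x world yaw, pointing down"""
    o=o or arm.observe();R=Ro.from_rotvec(o["ee_rot"])
    Rt=Ro.from_matrix(np.array([[np.cos(yaw),np.sin(yaw),0],[np.sin(yaw),-np.cos(yaw),0],[0,0,-1]]))
    d=R.inv().apply(np.array(P)-o["position"])/.5
    a=(R.inv()*Rt).as_rotvec()/np.radians(60)
    return d.round(4),a.round(4)
if __name__=="__main__":
    v=[float(x) for x in sys.argv[1:]]
    o=arm.observe();print(o["clock"].__round__(2),o["position"].round(4),o["ee_rot"].round(3),o["force"].round(2),o["width"].__round__(3),o["joints"].round(2))
    if v: print(rel(v[:3],v[3],o))
E
python3 go.py .44 .2 .32 1.282
```

```text
0.15 [0.1797 0.5982 0.2016] [ 2.520e+00  1.874e+00 -1.000e-03] [-0.58 -0.21  0.16] 1.0 [-1.38  0.44  0.03  1.57 -0.01  1.13 -0.08]
(array([-0.6131,  0.7277, -0.2359]), array([ 0.0001,  0.0011, -0.003 ]))
```

>>> {"op": "play_rows", "data": {"rows": [[[0,0,-0.24],[0,0,0],1],[[0,0,-0.24],[0,0,0],1],[[-0.61,0.73,-0.24],[0,0,0],1],[[-0.61,0.73,-0.24],[0,0,0],1],[[-0.61,0.73,-0.24],[0,0,0],1],[[-0.61,0.73,-0.24],[0,0,0],1],[[-0.61,0.73,-0.24],[0,0,0],1],[[-0.61,0.73,-0.24],[0,0,0],1],[[-0.61,0.73,-0.24],[0,0,0],1],[[-0.61,0.73,-0.24],[0,0,0],1]]}}

```text
clock: 1.15
position: [0.4004, 0.2629, 0.3192]
ee_rot: [-2.521, -1.875, -0.0]
force: [1.4, 0.2, -0.5]
width: 0.997
```

```bash
python3 go.py .385 -.262 .26 1.282
```

```text
1.15 [0.4004 0.2629 0.3192] [-2.521 -1.875 -0.   ] [ 1.4   0.19 -0.51] 0.997 [-0.91  0.1   0.24  1.74 -0.03  1.3   0.62]
(array([-1.0144,  0.2725,  0.118 ]), array([-0.0001, -0.0003, -0.0028]))
```

>>> {"op": "play_rows", "data": {"rows": [[[-1,0.26,0],[0,0,0],1],[[-1,0.26,0],[0,0,0],1],[[-1,0.26,0],[0,0,0],1],[[-1,0.26,0],[0,0,0],1],[[-1,0.26,0],[0,0,0],1],[[-1,0.26,0],[0,0,0],1],[[-1,0.26,0],[0,0,0],1],[[-1,0.26,0],[0,0,0],1],[[-1,0.26,0],[0,0,0],1],[[-1,0.26,0],[0,0,0],1]]}}

```text
clock: 2.15
position: [0.3803, -0.2366, 0.3193]
ee_rot: [2.52, 1.875, 0.002]
force: [0.5, 0.5, -0.7]
width: 1.001
```

```bash
python3 go.py .385 -.262 .26 1.282
```

```text
2.15 [ 0.3803 -0.2366  0.3193] [2.520e+00 1.875e+00 2.000e-03] [ 0.47  0.55 -0.72] 1.001 [-0.4   0.02  0.88  1.83 -0.02  1.3   1.77]
(array([-0.046 ,  0.0235,  0.1185]), array([ 0.0011, -0.0009, -0.0024]))
```

```bash
cat > shot.py <<'E'
import sys
from h import *
from cell import arm,eyes
n,tag=sys.argv[1:3]
c=eyes.get_calibration(n);p,d=eyes.get_image(n)
cv2.imwrite(f"pics/{tag}.png",p[:,:,::-1]);np.save(f"pics/{tag}.npy",d);np.savez(f"pics/{tag}c.npz",**c)
if n=="scene" and len(sys.argv)>3:
    c=p[80:360,190:450,::-1]; cv2.imwrite(f"pics/{tag}z.png",cv2.resize(c,None,fx=2.1,fy=2.1,interpolation=2))
if n=="top" and len(sys.argv)>3:
    c=p[110:330,205:405,::-1]; cv2.imwrite(f"pics/{tag}z.png",cv2.resize(c,None,fx=2.7,fy=2.7,interpolation=2))
E
python3 shot.py wrist w1
```

```text
(no output)
```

View pics/w1.png

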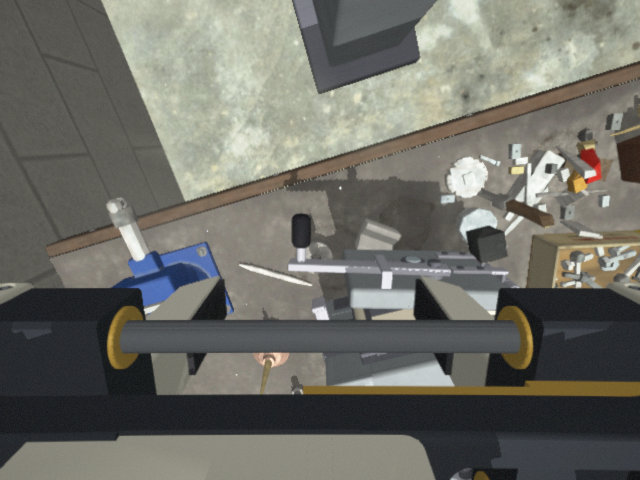

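Run:
```python
from h import *
c=dict(np.load("pics/w1c.npz"));D=np.load("pics/w1.npy")
C=-c["R"].T@c["t"];print("cam",C)
for uv in [(301,215),(301,231),(301,246)]:
    print(uv,planez(c,*uv,.147),dep(c,D,*uv))
a=planez(c,300,270,.155);b=planez(c,500,276,.155);print("bar dir",np.arctan2(*(b-a)[1::-1]),a,b)
T=dict(np.load("pics/top0c.npz"));S=dict(np.load("pics/scene0c.npz"))
# triangulate knob mid with three views
import numpy as np
A=[];B=[]
for cc,uv in((c,(301,231)),(T,(205+380/2.7,110+536/2.7)),(S,(190+246/2.1,80+532/2.1))):
    R=cc["R"];C=-R.T@cc["t"];d=R.T@und(cc,*uv);d/=np.linalg.norm(d);P=np.eye(3)-np.outer(d,d);A.append(P);B.append(P@C)
x=np.linalg.lstsq(np.vstack(A),np.hstack(B),rcond=None)[0];print("tri",x,[np.linalg.norm(P@x-b) for P,b in zip(A,B)])
```

```text
cam [ 0.3087241  -0.21519775  0.50133493]
(301, 215) [ 0.37724536 -0.25533094  0.147     ] [ 0.37741793 -0.25543201  0.14610761]
(301, 231) [ 0.3933705  -0.26044765  0.147     ] [ 0.39168572 -0.259547    0.15405262]
(301, 246) [ 0.4088766 -0.2653664  0.147    ] [ 0.40714639 -0.2644997   0.15312139]
bar dir 1.246690783228968 [ 0.43135476 -0.27317454  0.155     ] [ 0.49798501 -0.07484193  0.155     ]
tri [ 0.39308228 -0.26130144  0.14317897] [np.float64(0.001233912747981054), np.float64(0.000356950588922699), np.float64(0.0009688697586719723)]
```

```bash
python3 go.py .3895 -.26 .21 1.262;python3 go.py .3895 -.26 .1375 1.262
```

```text
2.2 [ 0.3789 -0.2445  0.3199] [ 2.521e+00  1.867e+00 -1.000e-03] [-1.04 -4.41  1.58] 1.001 [-0.39  0.02  0.89  1.83 -0.02  1.29  1.78]
(array([-0.0227,  0.0286,  0.22  ]), array([0.0034, 0.003 , 0.0121]))
2.2 [ 0.3789 -0.2445  0.3199] [ 2.521e+00  1.867e+00 -1.000e-03] [-1.04 -4.41  1.58] 1.001 [-0.39  0.02  0.89  1.83 -0.02  1.29  1.78]
(array([-0.0223,  0.028 ,  0.365 ]), array([0.0034, 0.003 , 0.0121]))
```

>>> {"op": "play_rows", "data": {"rows": [[[0,0.02,0.1],[0,0,0],0],[[0,0.02,0.2],[0,0,0],0],[[0,0.02,0.2],[0,0,0.012],0],[[0,0.02,0.2],[0,0,0.012],0]]}}

```text
clock: 2.6
position: [0.39, -0.2377, 0.2195]
ee_rot: [-2.533, -1.856, 0.003]
force: [0.1, -1.2, 1.3]
width: 0.698
```

```bash
python3 shot.py wrist w2; python3 go.py .3895 -.26 .1375 1.262
```

```text
2.65 [ 0.3912 -0.2382  0.2206] [2.532e+00 1.858e+00 1.000e-03] [-0.2  -0.8   0.17] 0.658 [-0.34  0.16  0.9   1.98 -0.15  1.06  1.89]
(array([-0.0426,  0.0097,  0.1663]), array([0.001 , 0.0003, 0.0036]))
```

View pics/w2.png

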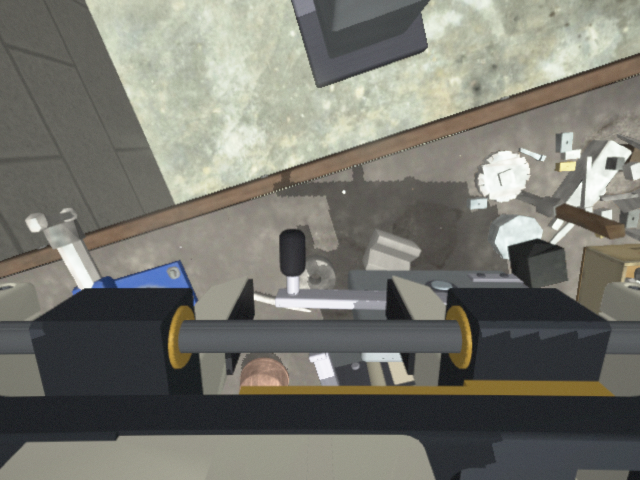

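Run:
```python
from h import *
c=dict(np.load("pics/w2c.npz"));D=np.load("pics/w2.npy")
for uv in [(291,231),(292,252),(292,274)]:
    print(uv,planez(c,*uv,.146),dep(c,D,*uv))
```

```text
(291, 231) [ 0.37683167 -0.25588454  0.146     ] [ 0.37661284 -0.25572897  0.14697515]
(292, 252) [ 0.39266464 -0.26049504  0.146     ] [ 0.39032355 -0.25904321  0.15417682]
(292, 274) [ 0.40959762 -0.26626587  0.146     ] [ 0.40675866 -0.26465425  0.15405329]
```

>>> {"op": "play_rows", "data": {"rows": [[[-0.043,0.009,0.02],[0,0,0.003],0],[[-0.043,0.009,0.06],[0,0,0.003],0],[[-0.043,0.009,0.11],[0,0,0.003],0],[[-0.043,0.009,0.15],[0,0,0.003],0],[[-0.043,0.009,0.166],[0,0,0.003],0],[[-0.043,0.009,0.166],[0,0,0.003],0]]}}

```text
clock: 3.25
position: [0.3894, -0.2596, 0.1371]
ee_rot: [2.534, 1.855, 0.002]
force: [0.2, 0.5, 0.8]
width: 0.501
```

```bash
python3 shot.py wrist w3; python3 go.py .3885 -.2595 .1375 1.262
```

```text
3.3 [ 0.3895 -0.2599  0.1375] [2.534e+00 1.855e+00 2.000e-03] [-0.17 -0.77  0.86] 0.501 [-0.19  0.32  0.85  2.07 -0.31  0.88  2.1 ]
(array([ 0.0001, -0.0022, -0.0001]), array([ 0.0019, -0.0001,  0.0015]))
```

View pics/w3.png

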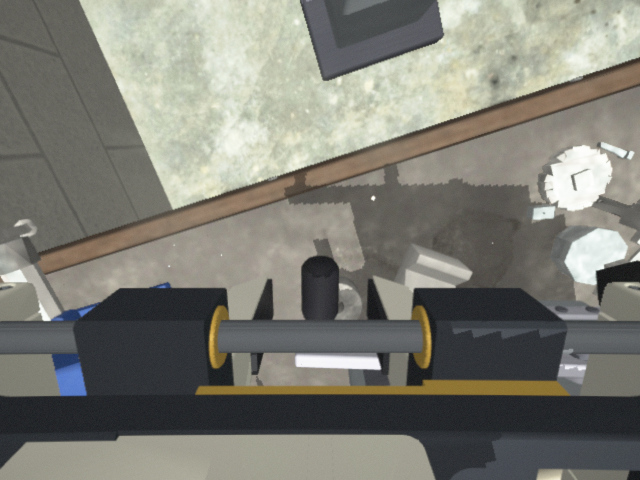

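>>> {"op": "play_rows", "data": {"rows": [[[0,0,0],[0,0,0],-1],[[0,0,0],[0,0,0],-1],[[0,0,0],[0,0,0],-1],[[0,0,0],[0,0,0],-1],[[0,0,0],[0,0,0],-1],[[0,0,0],[0,0,0],-1]], "newtons": 20}}

```text
clock: 3.9
position: [0.3884, -0.2594, 0.136]
ee_rot: [-2.535, -1.855, -0.0]
force: [-0.6, -0.5, -0.5]
width: 0.032
```

```bash
python3 go.py
```

```text
3.9 [ 0.3884 -0.2594  0.136 ] [-2.535 -1.855 -0.   ] [-0.62 -0.45 -0.54] 0.032 [-0.19  0.32  0.85  2.08 -0.31  0.87  2.1 ]
```

```bash
python3 shot.py wrist w4;python3 shot.py scene s4 z; python3 go.py
```

```text
4.0 [ 0.3884 -0.2595  0.136 ] [-2.535 -1.855  0.   ] [ 0.36 -0.3   0.01] 0.007 [-0.19  0.32  0.85  2.08 -0.31  0.87  2.1 ]
```

View pics/w4.png

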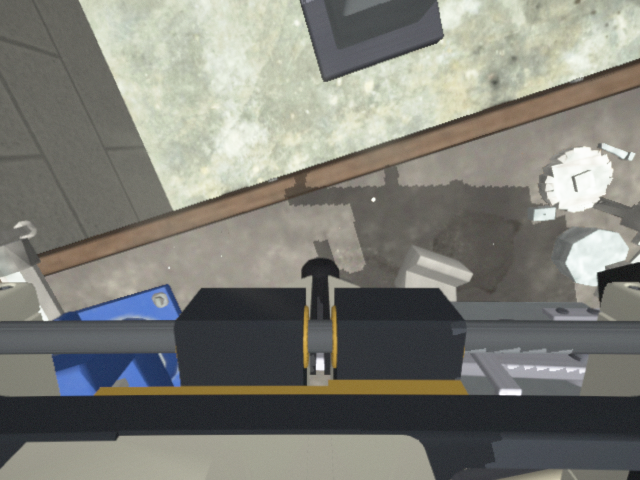

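View pics/s4z.png

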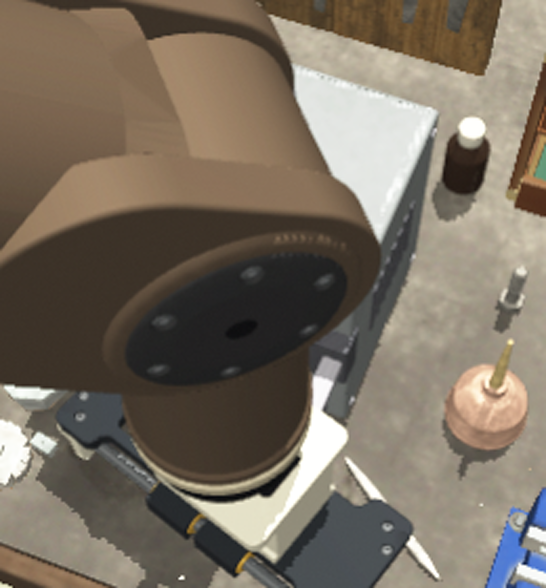

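Run:
```python
from h import *
c=dict(np.load("pics/w4c.npz"));D=np.load("pics/w4.npy")
p=np.array([.3884,-.2595,.136])
for dz in(-.008,0,.011,.03): print(dz,proj(c,p+[0,0,dz]))
print("knob",proj(c,[.392,-.2605,.145]),proj(c,[.3768,-.2556,.145]),proj(c,[.409,-.266,.145]))
for uv in[(320,265),(320,285),(320,300),(320,365),(312,330),(312,300),(330,300),(311,355)]: print(uv,dep(c,D,*uv).round(4))
print(-c["R"].T@c["t"])
for y in range(250,390,6): print(y,[int(1000*D[y,x]) for x in range(296,346,3)])
im=cv2.imread("pics/w4.png")[240:400,250:390];cv2.imwrite("pics/w4z.png",cv2.resize(im,None,fx=5,fy=3.7*1,interpolation=2))
c=dict(np.load("pics/w3c.npz"));D=np.load("pics/w3.npy")
for uv in [(320,258),(320,270),(320,290),(320,315)]: print(uv,dep(c,D,*uv).round(4))
```

```text
-0.008 [319.37306279 271.74205387]
0 [319.36546464 277.04285395]
0.011 [319.35398022 285.05210445]
0.03 [319.33068949 301.28482083]
knob [319.62320762 290.04008274] [319.71958693 261.68344832] [319.48604144 320.26552644]
(320, 265) [ 0.377  -0.2555  0.1496]
(320, 285) [ 0.3852 -0.2582  0.1548]
(320, 300) [ 0.3936 -0.2608  0.1536]
(320, 365) [ 0.4291 -0.2721  0.1549]
(312, 330) [ 0.3597 -0.2521  0.242 ]
(312, 300) [ 0.3785 -0.2595  0.184 ]
(330, 300) [ 0.3797 -0.2521  0.1863]
(311, 355) [ 0.3885 -0.2627  0.2071]
[ 0.31748545 -0.23676435  0.31818013]
250 [334, 334, 334, 333, 334, 335, 335, 335, 334, 334, 334, 335, 335, 335, 332, 333, 336]
256 [336, 336, 335, 336, 337, 336, 335, 336, 334, 336, 335, 335, 336, 335, 334, 335, 337]
262 [337, 337, 338, 337, 182, 183, 182, 182, 183, 182, 181, 183, 182, 336, 337, 337, 337]
268 [339, 339, 184, 180, 180, 177, 177, 177, 176, 178, 177, 179, 179, 180, 338, 338, 336]
274 [340, 340, 183, 178, 178, 177, 177, 176, 176, 176, 176, 178, 178, 180, 182, 340, 339]
280 [343, 164, 165, 164, 165, 164, 167, 176, 177, 168, 168, 164, 164, 165, 164, 165, 336]
286 [
[... 851 characters left out ...]
78]
352 [78, 78, 77, 80, 86, 87, 86, 87, 87, 86, 86, 86, 82, 82, 78, 78, 78]
358 [79, 79, 78, 81, 90, 129, 128, 188, 189, 189, 0, 128, 82, 82, 78, 79, 79]
364 [80, 78, 78, 82, 117, 130, 130, 188, 190, 189, 128, 129, 84, 83, 79, 79, 80]
370 [79, 80, 80, 93, 117, 130, 130, 370, 370, 189, 131, 130, 107, 87, 79, 78, 81]
376 [81, 80, 79, 92, 117, 373, 373, 374, 373, 373, 372, 372, 107, 86, 80, 80, 80]
382 [80, 80, 81, 94, 116, 375, 373, 375, 374, 375, 376, 79, 79, 79, 79, 80, 80]
388 [76, 77, 78, 77, 78, 77, 77, 77, 77, 77, 78, 78, 77, 77, 77, 78, 77]
(320, 258) [ 0.377  -0.2554  0.1424]
(320, 270) [ 0.3792 -0.2561  0.1538]
(320, 290) [ 0.3889 -0.2592  0.1554]
(320, 315) [ 0.4019 -0.2633  0.1559]
```

View pics/w4z.png

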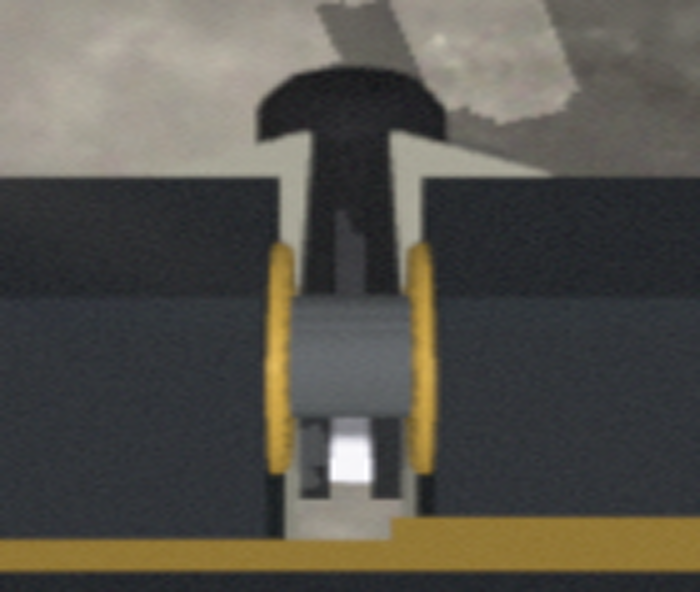

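Run:
```python
from h import *
for n in("w4","w3","w1"):
    c=dict(np.load(f"pics/{n}c.npz"));D=np.load(f"pics/{n}.npy")
    for uv in([(303,281),(303,285),(297,283),(338,281)] if n=="w4" else [(271,282),(271,300),(262,285),(373,285),(262,360)] if n=="w3" else [(222,285),(419,285),(222,330),(195,370)]): print(n,uv,dep(c,D,*uv).round(4),D[uv[1],uv[0]], (c["R"]@dep(c,D,*uv)+c["t"]).round(4))
    R=c["R"];print("opt axis",R[2])
```

```text
w4 (303, 281) [ 0.376  -0.2634  0.1668] 0.16314003 [-0.0077  0.0193  0.1631]
w4 (303, 285) [ 0.3766 -0.2635  0.1701] 0.16017352 [-0.0075  0.0208  0.1602]
w4 (297, 283) [ 0.3751 -0.2659  0.1693] 0.16073194 [-0.0103  0.0199  0.1607]
w4 (338, 281) [ 0.381  -0.2481  0.1666] 0.16339491 [0.0085 0.0193 0.1634]
opt axis [ 0.26450319 -0.08410374 -0.96071048]
w3 (271, 282) [ 0.374  -0.2787  0.1645] 0.16685545 [-0.0229  0.0202  0.1669]
w3 (271, 300) [ 0.3817 -0.2811  0.167 ] 0.16667743 [-0.0229  0.0287  0.1667]
w3 (262, 285) [ 0.3712 -0.2808  0.1726] 0.15848784 [-0.0258  0.0205  0.1585]
w3 (373, 285) [ 0.3886 -0.2334  0.1677] 0.16386737 [0.0247 0.0212 0.1639]
w3 (262, 360) [ 5.131e-01 -3.617e-01 -3.000e-04] 0.3691011 [-0.06    0.1257  0.3691]
opt axis [ 0.26583446 -0.08407837 -0.96034518]
w1 (222, 285) [ 0.3601 -0.2787  0.3464] 0.1675171 [-0.0461  0.0217  0.1675]
w1 (419, 285) [ 0.385  -0.1902  0.3505] 0.16327053 [0.0457 0.0211 0.1633]
w1 (222, 330) [ 0.3452 -0.2508  0.4248] 0.086107984 [-0.0237  0.0221  0.0861]
w1 (195, 370) [ 0.3748 -0.2829  0.389 ] 0.13093227 [-0.0459  0.0482  0.1309]
opt axis [ 0.26718192 -0.07933368 -0.96037492]
```

Run:
```python
from cell import arm
print(arm.tcp_to_tips,[a for a in dir(arm) if a[0]!='_'])
from h import *
c=dict(np.load("pics/w1c.npz"));D=np.load("pics/w1.npy")
# tool-frame positions of finger tip pixels
from scipy.spatial.transform import Rotation as Ro
p=np.array([0.3803,-0.2366,0.3193])
for uv in [(222,282),(222,290),(222,310),(222,350),(222,370),(190,365),(205,290)]:
    X=dep(c,D,*uv);print(uv,X.round(4))
im=cv2.imread("pics/w1.png")[260:400,100:320];cv2.imwrite("pics/w1z.png",cv2.resize(im,None,fx=3.6,fy=3.6,interpolation=2))
```

```text
0.008 ['PlanningError', 'observe', 'sign_off', 'tcp_to_tips']
(222, 282) [ 0.3584 -0.2777  0.3475]
(222, 290) [ 0.362  -0.2789  0.3481]
(222, 310) [ 0.3711 -0.282   0.3495]
(222, 350) [ 0.3496 -0.2521  0.4261]
(222, 370) [ 6.165e-01 -4.750e-01 -1.000e-04]
(190, 365) [ 0.3721 -0.2836  0.3893]
(205, 290) [ 0.356  -0.2814  0.3591]
```

View pics/w1z.png

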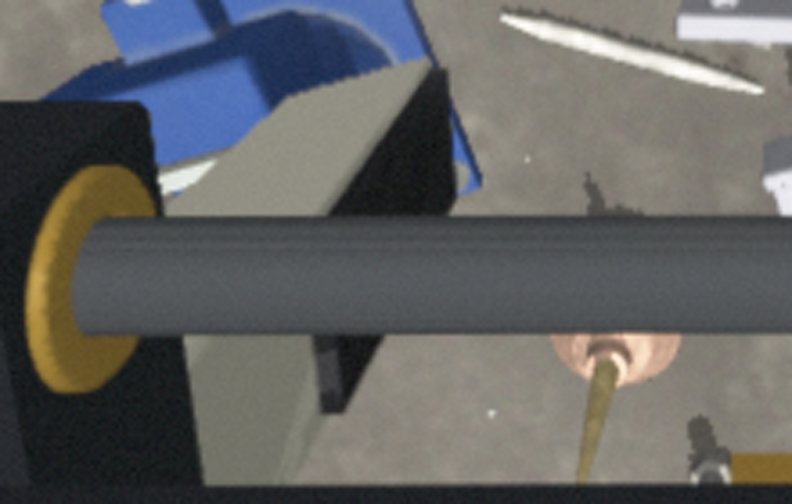

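The jaws shut above the knob. The wrist depth shows the fingertips about 28 mm behind the reported TCP, where 8 mm ahead was expected. I'll open, descend about 34 mm, and check the picture before gripping.

>>> {"op": "play_rows", "data": {"rows": [[[0,0,0],[0,0,0],0],[[0,0,0],[0,0,0],0],[[0,0,0],[0,0,0],0],[[0,0,0],[0,0,0],0],[[0,0,0],[0,0,0],0],[[0,0,0.02],[0,0,0],0],[[0,0,0.04],[0,0,0],0],[[0,0,0.06],[0,0,0],0],[[0,0,0.064],[0,0,0],0],[[0,0,0.064],[0,0,0],0]]}}

```text
clock: 5.0
position: [0.3879, -0.2594, 0.1034]
ee_rot: [-2.535, -1.854, 0.002]
force: [0.3, -0.1, 1.2]
width: 0.503
```

```bash
python3 shot.py wrist w5; python3 go.py .3885 -.2595 .102 1.262
python3 - <<'E'
from h import *
c=dict(np.load("pics/w5c.npz"));D=np.load("pics/w5.npy")
for uv in [(271,282),(271,290),(374,285),(320,290),(320,300),(320,312)]: print(uv,dep(c,D,*uv).round(4))
E
```

```text
5.05 [ 0.3882 -0.2596  0.1038] [-2.536e+00 -1.854e+00  1.000e-03] [ 0.63 -0.06 -0.17] 0.501 [-0.14  0.37  0.81  2.11 -0.37  0.8   2.16]
(array([0.0003, 0.0006, 0.0035]), array([-0.0007,  0.0002,  0.0008]))
(271, 282) [ 0.3728 -0.2786  0.1303]
(271, 290) [ 0.3762 -0.2797  0.1316]
(374, 285) [ 0.3871 -0.2328  0.1347]
(320, 290) [ 0.3766 -0.2555  0.147 ]
(320, 300) [ 0.3782 -0.2561  0.1531]
(320, 312) [ 0.3826 -0.2575  0.1547]
```

View pics/w5.png

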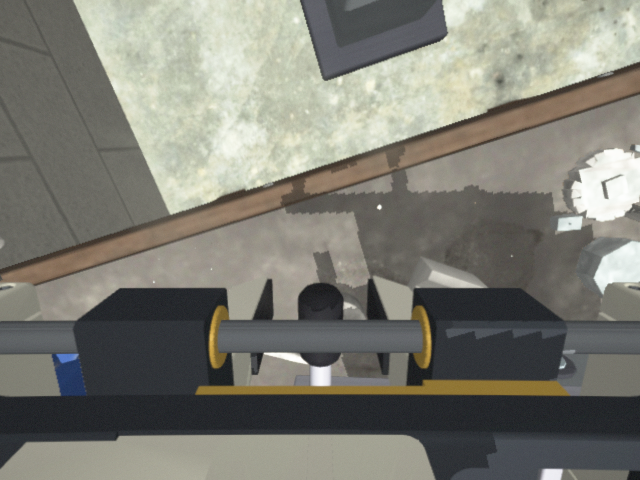

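The knob now sits between the pads, at columns 300–342, with the tips about 15 mm below its centre. I'll close the jaws.

>>> {"op": "play_rows", "data": {"rows": [[[0,0,0],[0,0,0],-1],[[0,0,0],[0,0,0],-1],[[0,0,0],[0,0,0],-1],[[0,0,0],[0,0,0],-1],[[0,0,0],[0,0,0],-1]], "newtons": 20}}

```text
clock: 5.55
position: [0.3886, -0.2595, 0.1042]
ee_rot: [2.535, 1.855, 0.001]
force: [-0.4, 0.5, 1.5]
width: 0.21
```

```bash
python3 go.py
```

```text
5.55 [ 0.3886 -0.2595  0.1042] [2.535e+00 1.855e+00 1.000e-03] [-0.44  0.49  1.54] 0.21 [-0.15  0.37  0.81  2.11 -0.37  0.8   2.16]
```

>>> {"op": "play_rows", "data": {"rows": [[[0,0,-0.008],[0,0,0],-1],[[0,0,-0.016],[0,0,0],-1],[[0.0005,0,-0.026],[0,0,0],-1],[[0.001,0,-0.036],[0,0,0],-1],[[0.002,0,-0.046],[0,0,0],-1],[[0.003,0,-0.056],[0,0,0],-1],[[0.004,0,-0.064],[0,0,0],-1],[[0.005,0,-0.07],[0,0,0],-1],[[0.005,0,-0.07],[0,0,0],-1]]}}

```text
clock: 6.45
position: [0.3894, -0.2573, 0.1394]
ee_rot: [2.535, 1.855, 0.0]
force: [-1.0, -3.3, -3.3]
width: 0.209
```

```bash
python3 shot.py top t6 z;python3 shot.py wrist w6; python3 go.py
```

```text
6.55 [ 0.3893 -0.2573  0.1391] [2.535 1.855 0.   ] [-1.03 -2.84 -3.96] 0.211 [-0.2   0.31  0.85  2.08 -0.31  0.88  2.09]
```

View pics/t6z.png

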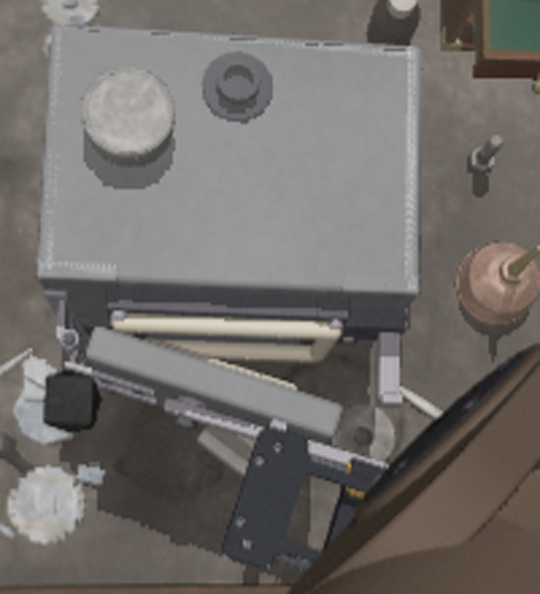

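View pics/w6.png

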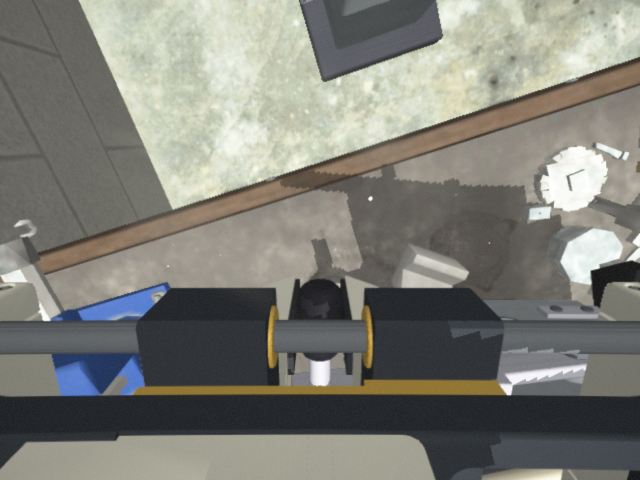

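```bash
cat > arc.py <<'E'
import sys
from h import *
from cell import arm
from scipy.spatial.transform import Rotation as Ro
H=np.array([.5149,-.0639]);GX,GY=-.0615,-.2222
def g(phi):
    c,s=np.cos(phi),np.sin(phi);return H+[c*GX-s*GY,s*GX+c*GY]
def rows(phi0,phis):
    # tool x yaw=phi0+pi/2 ; x=(cos,sin) y=(sin,-cos)
    yaw=phi0+np.pi/2;X=np.array([np.cos(yaw),np.sin(yaw)]);Y=np.array([X[1],-X[0]])
    for p in phis:
        d=g(p)-g(phi0);print("phi %.4f"%p,"door~%.3f"%(-.013-p),"[[%.4f, %.4f, 0], [0, 0, %.4f], -1]"%(d@X/.5,d@Y/.5,-(p-phi0)/np.radians(60)))
if __name__=="__main__":
    a,b,n=float(sys.argv[1]),float(sys.argv[2]),int(sys.argv[3])
    o=arm.observe();R=Ro.from_rotvec(o["ee_rot"]).as_matrix()
    yaw=np.arctan2(R[1,0],R[0,0]);r=o["position"][:2]-H
    print("t",round(o["clock"],2),"pos",o["position"].round(4),"yaw-pi/2",round(yaw-np.pi/2,4),"phi from pos",round(np.arctan2(r[1],r[0])-np.arctan2(GY,GX),4),"F",o["force"].round(2),"w",round(o["width"],3))
    print("F along door -x (push)",(o["force"][:2]@[np.cos(a),np.sin(a)]).round(2))
    rows(a,np.linspace(a,b,n+1)[1:])
E
python3 arc.py -.306 -.113 10
```

```text
t 6.55 pos [ 0.3893 -0.2573  0.1391] yaw-pi/2 -0.3076 phi from pos -0.306 F [-1.03 -2.84 -3.96] w 0.211
F along door -x (push) -0.13
phi -0.2867 door~0.274 [[-0.0023, 0.0086, 0], [0, 0, -0.0184], -1]
phi -0.2674 door~0.254 [[-0.0044, 0.0172, 0], [0, 0, -0.0369], -1]
phi -0.2481 door~0.235 [[-0.0064, 0.0259, 0], [0, 0, -0.0553], -1]
phi -0.2288 door~0.216 [[-0.0082, 0.0346, 0], [0, 0, -0.0737], -1]
phi -0.2095 door~0.196 [[-0.0098, 0.0434, 0], [0, 0, -0.0922], -1]
phi -0.1902 door~0.177 [[-0.0112, 0.0522, 0], [0, 0, -0.1106], -1]
phi -0.1709 door~0.158 [[-0.0125, 0.0610, 0], [0, 0, -0.1290], -1]
phi -0.1516 door~0.139 [[-0.0136, 0.0698, 0], [0, 0, -0.1474], -1]
phi -0.1323 door~0.119 [[-0.0146, 0.0787, 0], [0, 0, -0.1659], -1]
phi -0.1130 door~0.100 [[-0.0153, 0.0875, 0], [0, 0, -0.1843], -1]
```

>>> {"op": "play_rows", "data": {"rows": [[[-0.0023,0.0086,0],[0,0,-0.0184],-1],[[-0.0044,0.0172,0],[0,0,-0.0369],-1],[[-0.0064,0.0259,0],[0,0,-0.0553],-1],[[-0.0082,0.0346,0],[0,0,-0.0737],-1],[[-0.0098,0.0434,0],[0,0,-0.0922],-1],[[-0.0112,0.0522,0],[0,0,-0.1106],-1],[[-0.0125,0.061,0],[0,0,-0.129],-1],[[-0.0136,0.0698,0],[0,0,-0.1474],-1],[[-0.0146,0.0787,0],[0,0,-0.1659],-1],[[-0.0153,0.0875,0],[0,0,-0.1843],-1]]}}

```text
clock: 7.55
position: [0.4289, -0.2782, 0.1391]
ee_rot: [2.343, 2.092, -0.0]
force: [-3.0, -4.4, -2.3]
width: 0.212
```

```bash
python3 shot.py scene s7 z; python3 arc.py -.113 -.063 10
```

```text
t 7.6 pos [ 0.4298 -0.2785  0.1392] yaw-pi/2 -0.1116 phi from pos -0.1076 F [-1.57 -4.64 -2.76] w 0.212
F along door -x (push) -1.04
phi -0.1080 door~0.095 [[-0.0006, 0.0022, 0], [0, 0, -0.0048], -1]
phi -0.1030 door~0.090 [[-0.0012, 0.0045, 0], [0, 0, -0.0095], -1]
phi -0.0980 door~0.085 [[-0.0018, 0.0067, 0], [0, 0, -0.0143], -1]
phi -0.0930 door~0.080 [[-0.0024, 0.0089, 0], [0, 0, -0.0191], -1]
phi -0.0880 door~0.075 [[-0.0029, 0.0111, 0], [0, 0, -0.0239], -1]
phi -0.0830 door~0.070 [[-0.0035, 0.0134, 0], [0, 0, -0.0286], -1]
phi -0.0780 door~0.065 [[-0.0040, 0.0156, 0], [0, 0, -0.0334], -1]
phi -0.0730 door~0.060 [[-0.0046, 0.0179, 0], [0, 0, -0.0382], -1]
phi -0.0680 door~0.055 [[-0.0051, 0.0201, 0], [0, 0, -0.0430], -1]
phi -0.0630 door~0.050 [[-0.0056, 0.0224, 0], [0, 0, -0.0477], -1]
```

View pics/s7z.png

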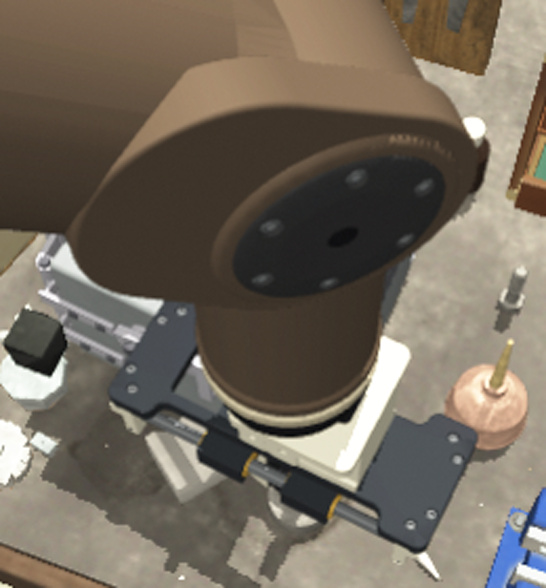

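>>> {"op": "play_rows", "data": {"rows": [[[-0.0005,0.0011,0],[0,0,-0.0024],-1],[[-0.0011,0.0022,0],[0,0,-0.0048],-1],[[-0.0016,0.0034,0],[0,0,-0.0072],-1],[[-0.0022,0.0045,0],[0,0,-0.0095],-1],[[-0.0025,0.0056,0],[0,0,-0.0119],-1],[[-0.0028,0.0067,0],[0,0,-0.0143],-1],[[-0.0031,0.0078,0],[0,0,-0.0167],-1],[[-0.0034,0.0089,0],[0,0,-0.0191],-1],[[-0.0037,0.01,0],[0,0,-0.0215],-1],[[-0.0039,0.0111,0],[0,0,-0.0239],-1]]}}

```text
clock: 8.6
position: [0.4339, -0.2802, 0.139]
ee_rot: [2.318, 2.12, 0.0]
force: [-1.4, -3.9, -2.3]
width: 0.206
```

```bash
python3 arc.py -.088 -.063 10
```

```text
t 8.6 pos [ 0.4339 -0.2802  0.139 ] yaw-pi/2 -0.0893 phi from pos -0.0881 F [-1.37 -3.89 -2.25] w 0.206
F along door -x (push) -1.02
phi -0.0855 door~0.072 [[-0.0003, 0.0011, 0], [0, 0, -0.0024], -1]
phi -0.0830 door~0.070 [[-0.0006, 0.0022, 0], [0, 0, -0.0048], -1]
phi -0.0805 door~0.068 [[-0.0009, 0.0033, 0], [0, 0, -0.0072], -1]
phi -0.0780 door~0.065 [[-0.0012, 0.0045, 0], [0, 0, -0.0095], -1]
phi -0.0755 door~0.062 [[-0.0015, 0.0056, 0], [0, 0, -0.0119], -1]
phi -0.0730 door~0.060 [[-0.0018, 0.0067, 0], [0, 0, -0.0143], -1]
phi -0.0705 door~0.057 [[-0.0021, 0.0078, 0], [0, 0, -0.0167], -1]
phi -0.0680 door~0.055 [[-0.0024, 0.0089, 0], [0, 0, -0.0191], -1]
phi -0.0655 door~0.053 [[-0.0027, 0.0100, 0], [0, 0, -0.0215], -1]
phi -0.0630 door~0.050 [[-0.0029, 0.0111, 0], [0, 0, -0.0239], -1]
```

>>> {"op": "play_rows", "data": {"rows": [[[-0.0004,0.0011,0],[0,0,-0.0024],-1],[[-0.0008,0.0022,0],[0,0,-0.0048],-1],[[-0.0012,0.0033,0],[0,0,-0.0072],-1],[[-0.0016,0.0045,0],[0,0,-0.0095],-1],[[-0.002,0.0056,0],[0,0,-0.0119],-1],[[-0.0023,0.0067,0],[0,0,-0.0143],-1],[[-0.0026,0.0078,0],[0,0,-0.0167],-1],[[-0.0029,0.0089,0],[0,0,-0.0191],-1],[[-0.0032,0.01,0],[0,0,-0.0215],-1],[[-0.0034,0.0111,0],[0,0,-0.0239],-1]]}}

```text
clock: 9.6
position: [0.4394, -0.2822, 0.139]
ee_rot: [-2.291, -2.149, -0.0]
force: [-1.2, -1.8, -2.7]
width: 0.209
```

```bash
python3 arc.py -.063 -.038 10
```

```text
t 9.6 pos [ 0.4394 -0.2822  0.139 ] yaw-pi/2 -0.0641 phi from pos -0.0631 F [-1.2  -1.82 -2.75] w 0.209
F along door -x (push) -1.08
phi -0.0605 door~0.048 [[-0.0003, 0.0011, 0], [0, 0, -0.0024], -1]
phi -0.0580 door~0.045 [[-0.0006, 0.0022, 0], [0, 0, -0.0048], -1]
phi -0.0555 door~0.043 [[-0.0009, 0.0033, 0], [0, 0, -0.0072], -1]
phi -0.0530 door~0.040 [[-0.0012, 0.0045, 0], [0, 0, -0.0095], -1]
phi -0.0505 door~0.038 [[-0.0015, 0.0056, 0], [0, 0, -0.0119], -1]
phi -0.0480 door~0.035 [[-0.0018, 0.0067, 0], [0, 0, -0.0143], -1]
phi -0.0455 door~0.033 [[-0.0021, 0.0078, 0], [0, 0, -0.0167], -1]
phi -0.0430 door~0.030 [[-0.0024, 0.0089, 0], [0, 0, -0.0191], -1]
phi -0.0405 door~0.028 [[-0.0027, 0.0100, 0], [0, 0, -0.0215], -1]
phi -0.0380 door~0.025 [[-0.0029, 0.0111, 0], [0, 0, -0.0239], -1]
```

>>> {"op": "play_rows", "data": {"rows": [[[-0.0003,0.0011,0],[0,0,-0.0024],-1],[[-0.0006,0.0022,0],[0,0,-0.0048],-1],[[-0.0009,0.0033,0],[0,0,-0.0072],-1],[[-0.0012,0.0045,0],[0,0,-0.0095],-1],[[-0.0015,0.0056,0],[0,0,-0.0119],-1]]}}

```text
clock: 10.1
position: [0.4416, -0.283, 0.1388]
ee_rot: [-2.278, -2.162, 0.0]
force: [-4.1, -0.0, -4.4]
width: 0.209
```

```bash
python3 arc.py -.0505 -.038 5
```

```text
t 10.1 pos [ 0.4416 -0.283   0.1388] yaw-pi/2 -0.0519 phi from pos -0.0529 F [-4.11 -0.04 -4.43] w 0.209
F along door -x (push) -4.11
phi -0.0480 door~0.035 [[-0.0003, 0.0011, 0], [0, 0, -0.0024], -1]
phi -0.0455 door~0.033 [[-0.0006, 0.0022, 0], [0, 0, -0.0048], -1]
phi -0.0430 door~0.030 [[-0.0009, 0.0033, 0], [0, 0, -0.0072], -1]
phi -0.0405 door~0.028 [[-0.0012, 0.0045, 0], [0, 0, -0.0095], -1]
phi -0.0380 door~0.025 [[-0.0015, 0.0056, 0], [0, 0, -0.0119], -1]
```

>>> {"op": "play_rows", "data": {"rows": [[[0,0.0005,0],[0,0,-0.001],-1],[[-0.0002,0.001,0],[0,0,-0.002],-1],[[-0.0004,0.0015,0],[0,0,-0.003],-1],[[-0.0005,0.002,0],[0,0,-0.0042],-1],[[-0.0005,0.002,0],[0,0,-0.0042],-1]]}}

```text
clock: 10.6
position: [0.443, -0.2835, 0.139]
ee_rot: [-2.273, -2.168, -0.0]
force: [-4.1, 0.1, -3.1]
width: 0.209
```

```bash
python3 arc.py -.046 -.038 4;python3 shot.py wrist w8
```

```text
t 10.6 pos [ 0.443  -0.2835  0.139 ] yaw-pi/2 -0.0475 phi from pos -0.0464 F [-4.1   0.13 -3.12] w 0.209
F along door -x (push) -4.1
phi -0.0440 door~0.031 [[-0.0002, 0.0009, 0], [0, 0, -0.0019], -1]
phi -0.0420 door~0.029 [[-0.0005, 0.0018, 0], [0, 0, -0.0038], -1]
phi -0.0400 door~0.027 [[-0.0007, 0.0027, 0], [0, 0, -0.0057], -1]
phi -0.0380 door~0.025 [[-0.0010, 0.0036, 0], [0, 0, -0.0076], -1]
```

View pics/w8.png

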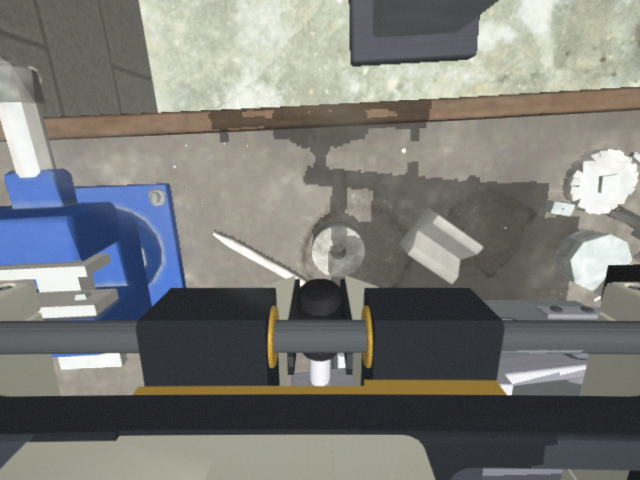

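>>> {"op": "play_rows", "data": {"rows": [[[-0.0002,0.0009,0],[0,0,-0.0019],-1],[[-0.0005,0.0018,0],[0,0,-0.0038],-1],[[-0.0007,0.0027,0],[0,0,-0.0057],-1],[[-0.001,0.0036,0],[0,0,-0.0076],-1],[[-0.001,0.0036,0],[0,0,-0.0076],-1]]}}

```text
clock: 11.15
position: [0.4448, -0.2841, 0.1389]
ee_rot: [-2.265, -2.177, -0.0]
force: [-4.3, 2.0, -3.5]
width: 0.208
```

```bash
python3 arc.py -.038 -.030 4
```

```text
t 11.15 pos [ 0.4448 -0.2841  0.1389] yaw-pi/2 -0.0395 phi from pos -0.0384 F [-4.33  1.95 -3.54] w 0.208
F along door -x (push) -4.4
phi -0.0360 door~0.023 [[-0.0002, 0.0009, 0], [0, 0, -0.0019], -1]
phi -0.0340 door~0.021 [[-0.0005, 0.0018, 0], [0, 0, -0.0038], -1]
phi -0.0320 door~0.019 [[-0.0007, 0.0027, 0], [0, 0, -0.0057], -1]
phi -0.0300 door~0.017 [[-0.0010, 0.0036, 0], [0, 0, -0.0076], -1]
```

>>> {"op": "play_rows", "data": {"rows": [[[0,0.0009,0],[0,0,-0.0019],-1],[[0,0.0018,0],[0,0,-0.0038],-1],[[0,0.0027,0],[0,0,-0.0057],-1],[[0,0.0036,0],[0,0,-0.0076],-1],[[0,0.0036,0],[0,0,-0.0076],-1]]}}

```text
clock: 11.65
position: [0.4463, -0.2846, 0.139]
ee_rot: [-2.257, -2.186, 0.001]
force: [-5.1, 0.7, -2.8]
width: 0.207
```

```bash
python3 arc.py -.030 -.022 4
```

```text
t 11.65 pos [ 0.4463 -0.2846  0.139 ] yaw-pi/2 -0.032 phi from pos -0.0316 F [-5.08  0.72 -2.76] w 0.207
F along door -x (push) -5.1
phi -0.0280 door~0.015 [[-0.0002, 0.0009, 0], [0, 0, -0.0019], -1]
phi -0.0260 door~0.013 [[-0.0005, 0.0018, 0], [0, 0, -0.0038], -1]
phi -0.0240 door~0.011 [[-0.0007, 0.0027, 0], [0, 0, -0.0057], -1]
phi -0.0220 door~0.009 [[-0.0010, 0.0036, 0], [0, 0, -0.0076], -1]
```

>>> {"op": "play_rows", "data": {"rows": [[[0,0.0009,0],[0,0,-0.0019],-1],[[0,0.0018,0],[0,0,-0.0038],-1],[[-0.0003,0.0027,0],[0,0,-0.0057],-1],[[-0.0005,0.0036,0],[0,0,-0.0076],-1],[[-0.0005,0.0036,0],[0,0,-0.0076],-1],[[-0.0005,0.0036,0],[0,0,-0.0076],-1]]}}

```text
clock: 12.25
position: [0.4478, -0.285, 0.139]
ee_rot: [-2.248, -2.194, 0.001]
force: [-6.2, -0.1, -3.4]
width: 0.209
```

```bash
python3 arc.py -.022 -.014 4
```

```text
t 12.25 pos [ 0.4478 -0.285   0.139 ] yaw-pi/2 -0.0244 phi from pos -0.0247 F [-6.21 -0.07 -3.41] w 0.209
F along door -x (push) -6.21
phi -0.0200 door~0.007 [[-0.0002, 0.0009, 0], [0, 0, -0.0019], -1]
phi -0.0180 door~0.005 [[-0.0005, 0.0018, 0], [0, 0, -0.0038], -1]
phi -0.0160 door~0.003 [[-0.0007, 0.0027, 0], [0, 0, -0.0057], -1]
phi -0.0140 door~0.001 [[-0.0010, 0.0036, 0], [0, 0, -0.0076], -1]
```

>>> {"op": "play_rows", "data": {"rows": [[[0,0.0007,0],[0,0,-0.0015],-1],[[0,0.0014,0],[0,0,-0.003],-1],[[0,0.0014,0],[0,0,-0.003],-1],[[-0.001,0.0014,0.006],[0,0,-0.003],-1],[[-0.002,0.0014,0.012],[0,0,-0.003],-1],[[-0.0025,0.0014,0.018],[0,0,-0.003],-1],[[-0.003,0.0014,0.022],[0,0,-0.003],-1]]}}

```text
clock: 12.95
position: [0.4486, -0.2868, 0.1281]
ee_rot: [2.245, 2.197, -0.001]
force: [-6.9, -0.6, 0.3]
width: 0.208
```

```bash
python3 arc.py -.019 -.014 1;python3 shot.py wrist w9
```

```text
t 12.95 pos [ 0.4486 -0.2868  0.1281] yaw-pi/2 -0.0215 phi from pos -0.0192 F [-6.85 -0.58  0.28] w 0.208
F along door -x (push) -6.84
phi -0.0140 door~0.001 [[-0.0006, 0.0022, 0], [0, 0, -0.0048], -1]
```

View pics/w9.png

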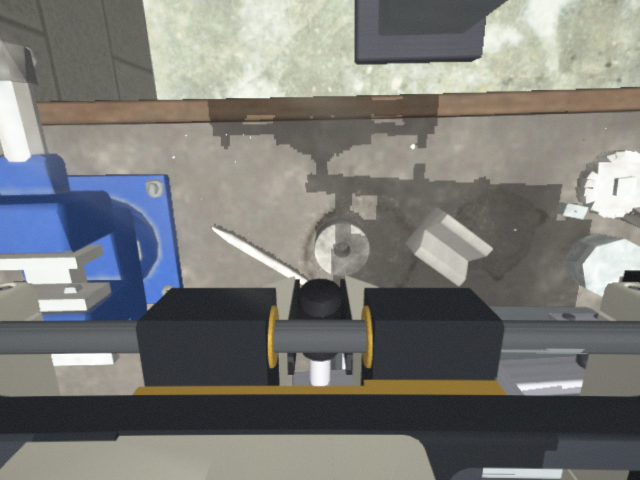

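>>> {"op": "play_rows", "data": {"rows": [[[0,0,0.003],[0,0,0],-1],[[-0.0005,0,0.006],[0,0,0],-1],[[-0.0008,0,0.009],[0,0,0],-1],[[-0.0008,0,0.009],[0,0,0],-1]]}}

```text
clock: 13.4
position: [0.4485, -0.2872, 0.1236]
ee_rot: [2.245, 2.197, -0.001]
force: [-6.4, -1.0, -0.7]
width: 0.209
```

```bash
python3 arc.py -.019 -.014 1
```

```text
t 13.4 pos [ 0.4485 -0.2872  0.1236] yaw-pi/2 -0.0215 phi from pos -0.019 F [-6.37 -1.02 -0.68] w 0.209
F along door -x (push) -6.34
phi -0.0140 door~0.001 [[-0.0006, 0.0022, 0], [0, 0, -0.0048], -1]
```

>>> {"op": "play_rows", "data": {"rows": [[[0,0,0.004],[0,0,0],-1],[[-0.0003,0,0.008],[0,0,0],-1],[[-0.0005,0,0.012],[0,0,0],-1],[[-0.0007,0,0.016],[0,0,0],-1],[[-0.0007,0,0.016],[0,0,0],-1]]}}

```text
clock: 13.9
position: [0.4486, -0.2876, 0.1156]
ee_rot: [2.245, 2.197, -0.001]
force: [-5.7, 0.1, -0.8]
width: 0.208
```

```bash
python3 arc.py -.019 -.014 1
```

```text
t 13.9 pos [ 0.4486 -0.2876  0.1156] yaw-pi/2 -0.0215 phi from pos -0.0184 F [-5.74  0.06 -0.75] w 0.208
F along door -x (push) -5.74
phi -0.0140 door~0.001 [[-0.0006, 0.0022, 0], [0, 0, -0.0048], -1]
```

Well below the lip level and nothing is blocking it. I'll lower slowly onto the notch floor.

>>> {"op": "play_rows", "data": {"rows": [[[0,0,0.002],[0,0,0],-1],[[0,0,0.004],[0,0,0],-1],[[0,0,0.006],[0,0,0],-1],[[0,0,0.007],[0,0,0],-1],[[0,0,0.007],[0,0,0],-1]]}}

```text
clock: 14.4
position: [0.4487, -0.2876, 0.1124]
ee_rot: [2.245, 2.197, -0.0]
force: [-6.3, -0.4, 2.2]
width: 0.211
```

```bash
python3 arc.py -.019 -.014 1
```

```text
t 14.4 pos [ 0.4487 -0.2876  0.1124] yaw-pi/2 -0.0215 phi from pos -0.0176 F [-6.27 -0.41  2.21] w 0.211
F along door -x (push) -6.26
phi -0.0140 door~0.001 [[-0.0006, 0.0022, 0], [0, 0, -0.0048], -1]
```

>>> {"op": "play_rows", "data": {"rows": [[[0,-0.001,0],[0,0,0.002],-1],[[0,-0.002,0],[0,0,0.004],-1],[[0,-0.003,0],[0,0,0.006],-1],[[0,-0.004,0],[0,0,0.008],-1],[[0,-0.004,0],[0,0,0.008],-1]]}}

```text
clock: 14.9
position: [0.4473, -0.2872, 0.1124]
ee_rot: [2.253, 2.188, 0.0]
force: [-4.9, 0.6, 3.0]
width: 0.21
```

```bash
python3 arc.py -.019 -.014 1
```

```text
t 14.9 pos [ 0.4473 -0.2872  0.1124] yaw-pi/2 -0.0293 phi from pos -0.024 F [-4.92  0.58  3.04] w 0.21
F along door -x (push) -4.93
phi -0.0140 door~0.001 [[-0.0006, 0.0022, 0], [0, 0, -0.0048], -1]
```

>>> {"op": "play_rows", "data": {"rows": [[[0,-0.001,0],[0,0,0.002],-1],[[0,-0.002,0],[0,0,0.004],-1],[[0,-0.003,0],[0,0,0.006],-1],[[0,-0.004,0],[0,0,0.008],-1],[[0,-0.004,0],[0,0,0.008],-1]]}}

```text
clock: 15.4
position: [0.4455, -0.2867, 0.1123]
ee_rot: [2.262, 2.179, 0.001]
force: [-3.3, 1.4, 6.1]
width: 0.208
```

```bash
python3 arc.py -.019 -.014 1
```

```text
t 15.4 pos [ 0.4455 -0.2867  0.1123] yaw-pi/2 -0.0373 phi from pos -0.0318 F [-3.31  1.35  6.13] w 0.208
F along door -x (push) -3.34
phi -0.0140 door~0.001 [[-0.0006, 0.0022, 0], [0, 0, -0.0048], -1]
```

>>> {"op": "play_rows", "data": {"rows": [[[0,0,-0.001],[0,0,0],-1],[[0,-0.001,-0.001],[0,0,0.002],-1],[[0,-0.002,-0.001],[0,0,0.004],-1],[[0,-0.002,-0.001],[0,0,0.004],-1]]}}

```text
clock: 15.8
position: [0.4448, -0.2864, 0.1125]
ee_rot: [2.266, 2.175, 0.001]
force: [2.0, 1.5, -1.9]
width: 0.207
```

```bash
python3 arc.py -.019 -.014 1
```

```text
t 15.8 pos [ 0.4448 -0.2864  0.1125] yaw-pi/2 -0.0412 phi from pos -0.0352 F [ 2.03  1.5  -1.95] w 0.207
F along door -x (push) 2.01
phi -0.0140 door~0.001 [[-0.0006, 0.0022, 0], [0, 0, -0.0048], -1]
```

>>> {"op": "play_rows", "data": {"rows": [[[0,0,-0.001],[0,0,0],-0.2],[[0,0,-0.001],[0,0,0],-0.2],[[0,0,-0.001],[0,0,0],-0.2],[[0,0,-0.001],[0,0,0],-0.2]]}}

```text
clock: 16.2
position: [0.444, -0.287, 0.1131]
ee_rot: [2.267, 2.174, -0.0]
force: [-0.5, 0.2, -0.2]
width: 0.395
```

```bash
python3 arc.py -.019 -.014 1;python3 shot.py wrist w10
```

```text
t 16.2 pos [ 0.444  -0.287   0.1131] yaw-pi/2 -0.0418 phi from pos -0.0378 F [-0.53  0.17 -0.2 ] w 0.395
F along door -x (push) -0.54
phi -0.0140 door~0.001 [[-0.0006, 0.0022, 0], [0, 0, -0.0048], -1]
```

View pics/w10.png

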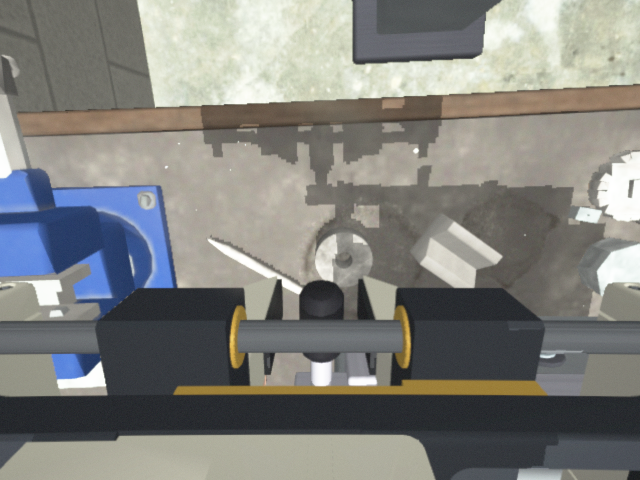

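Released, and the knob sits free between the pads. Next I go straight up, then back towards the robot so the cameras can see the latch.

>>> {"op": "play_rows", "data": {"rows": [[[0,0,-0.03],[0,0,0],-0.2],[[0,0,-0.08],[0,0,0],-0.2],[[0,0,-0.16],[0,0,0],-0.2],[[0,0,-0.26],[0,0,0],-0.2],[[0,0,-0.34],[0,0,0],-0.2],[[0.05,0,-0.4],[0,0,0],-0.2],[[0.15,0,-0.4],[0,0,0],-0.2],[[0.25,0,-0.4],[0,0,0],-0.2],[[0.35,0,-0.4],[0,0,0],-0.2],[[0.45,0,-0.4],[0,0,0],-0.2]]}}

```text
clock: 17.25
position: [0.453, -0.0601, 0.3133]
ee_rot: [2.267, 2.174, 0.002]
force: [0.6, 0.6, 0.1]
width: 0.395
```

>>> {"op": "play_rows", "data": {"rows": [[[0.1,0,0],[0,0,0],-0.2],[[0.2,0,0],[0,0,0],-0.2],[[0.3,0,0],[0,0,0],-0.2],[[0.4,0,0],[0,0,0],-0.2],[[0.5,0,0],[0,0,0],-0.2],[[0.5,0,0],[0,0,0],-0.2],[[0.5,0,0],[0,0,0],-0.2]]}}

```text
clock: 17.95
position: [0.4635, 0.1887, 0.3126]
ee_rot: [2.264, 2.177, -0.002]
force: [-0.1, -0.9, -0.3]
width: 0.401
```

```bash
python3 shot.py scene s11 z; python3 shot.py top t11 z; python3 go.py
python3 - <<'E'
import cv2
im=cv2.imread("pics/s11.png");cv2.imwrite("pics/s11y.png",cv2.resize(im[170:310,240:400],None,fx=4,fy=4,interpolation=2))
E
```

```text
18.05 [0.4639 0.1865 0.313 ] [ 2.269e+00  2.173e+00 -1.000e-03] [ 0.32  0.36 -0.25] 0.4 [-0.89  0.15  0.47  1.72 -0.07  1.29  1.12]
```

View pics/s11y.png

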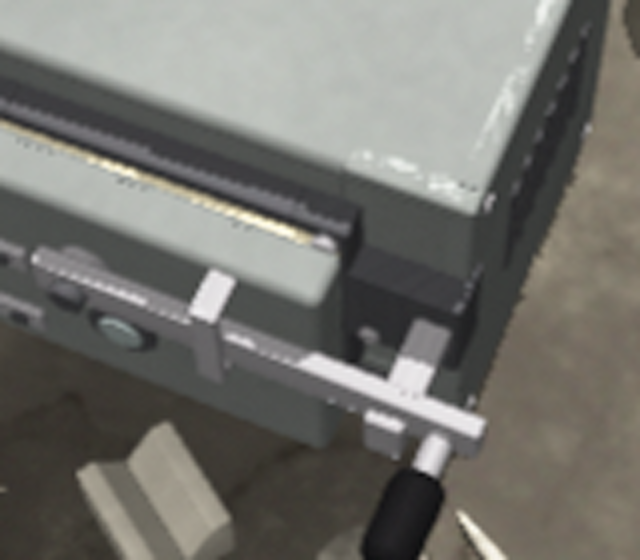

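View pics/t11z.png

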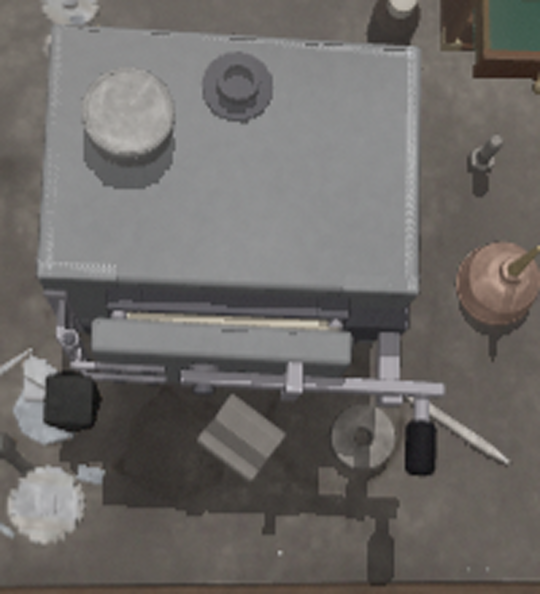

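The scene crop shows the bar seated behind the keeper lip, with the lip standing in front of it at about (385,430). In the top crop the door is closed against the seal and the bystanders haven't moved. I'm handing in.

```bash
python3 -c "
from cell import arm
print(arm.sign_off())"
```

```text
the job is handed in; nothing more can be done
None
```

The furnace door is closed and latched, and I handed the job in at about 18 s of the 69 s allowed.

- **What I did:** I gripped the knob, lifted the bar to about 0.2 rad and swung the door in. Near the seal I slowed to about 5 mm/s until I felt it. I then pressed to a peak reading of 6.9 N, lowered the bar behind the lip to the notch floor, eased back and released.
- **Last checks:** While easing back, the reading at the knob changed from about 3 N of push to 2 N of pull. That showed the lip was holding the bar. After release, the scene and top pictures showed the bar behind the lip, the door still against the seal, and the oil can, cutter and scriber where they were. The gripper was well clear and read about zero force.
- **What disagreed:** The fingertips were about 28 mm behind the reported TCP, although the data said 8 mm ahead. Because of this, my first grip closed on empty air above the knob, with no force reading. I corrected the height from the wrist depth picture and gripped again.
- **Force on the notch floor:** The downward force briefly reached about 6 N while the door was easing back. I lifted slightly to relieve it before letting go.

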